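# Set the hotplate's endless dial to the reminder tab and start it

## Robot

A 7-joint arm with a two-finger parallel gripper is mounted at the origin on the work surface. World frame = base frame: x ahead of the robot, y to its left, z up, the work surface at z = 0. Lengths are in m, angles in rad, forces in N, time in s.
With the tool pointing down it reaches from about 0.4 to 0.9 m from the base axis. Payload 5.5 kg.
Tool frame: the origin (TCP) lies at the very end of the fingers, on their centre line; the grasp point (between the pads) lies 19 mm behind it; x points along the fingers, y is the direction in which the jaws open and shut, and the axes are right-handed (so a half turn about x gives the same grasp; the last joint's range is limited). The gripper opens to 85 mm and grips with 20 to 120 N. Pads are 22 mm wide; open, the fingers measure 114 mm over their backs; the gripper's body (76 mm by 85 mm) begins 54 mm behind the grasp point. The pads swing forward as they close: fully open they stand 13 mm farther back than shut.
Start: joints at [-1.011, 0.501, -0.427, 1.55, 0.221, 1.138, -0.21], TCP at [0.19, 0.622, 0.231] pointing down, gripper open.
Joint ranges: [-2.88, 2.88], [-0.31, 2.03], [-1.54, 1.56], [0.2, 2.42], [-1.41, 4.55], [0.19, 2.02], [-2.57, 2.57]. Speed limits (rad/s): [2.57, 2.57, 3.14, 3.14, 3.14, 3.14, 3.14].

## Interface

Orientations are given as a rotation vector (axis times angle).
In Python, from plant import bot gives the robot as it stands.
- The arm moves only by the tool play_rows, never from a script. Its argument "rows" is a list that holds one entry, the list of rows, each a list of 5 numbers: the finger opening in m, from 0 to 0.0854, then the shift along the tool's x, y, z in m, then the turn about the tool's x in rad. In form: [[[gripper, x, y, z, roll], ...]]. A call has 1 to 20 rows; each row shifts and turns the pose as measured when the row begins, along the tool's axes as they then stand; what a row does not reach is not made up. A row lasts 1/8 s, in which the tool goes at most 62.5 mm and 10.7 degrees, less where a joint would pass 70% of its speed; a pose out of reach is approached as far as the arm can. A call is refused whole if a number of a shift passes 0.0625 or a number of a turn 0.188, either way. A call with a gripper value outside its range is refused whole. The fingers move at their own pace and stop on an object; "force" is the grip in N (left out, the last holds). Time passes only in rows, so rows that do not move let the fingers close. It gives the time, the measured TCP pose, the force and the opening at its end, in the units of the state.
- bot.get_obs(): the state, without advancing time (a new reading comes with each control period).
- bot.grab_frame(name): name is "side" or "top"; returns a dict with "pixels" (480x640x3 uint8, red, green, blue), "mtx" (3x3 intrinsics, pixels), "rvec" (rotation vector, rad) and "tvec" (3), from world to camera coordinates, as OpenCV has them. Camera axes: x right, y down, z forward; pixel columns grow to the right and rows downward; lengths in m; the calibration is good to about 2 mm. A picture is of the moment at which its call begins. There is no depth.
- bot.sign_off(): hands the job in, once; it reports no verdict.
The state is a dict: "time_s": time; "joint_pos": joint angles; "dq": joint speeds; "joint_torque": joint torques, N m; "tcp_pos": TCP position; "tcp_rot": TCP orientation; "contact_force": force on the tool from outside, world axes, zero at the start; "torque": the same for the moment, N m; "opening": finger opening in m.
Only numpy, scipy, OpenCV 4.12 (cv2) and the standard library are available. Lean on these libraries where they do the work, as an engineer would, in place of code of your own. Each camera call takes 0.05 s, during which the arm holds its last target.

## Task

Turn the hotplate's black dial until its white pointer lines up with the orange tab on the ring around it, going the shorter way round (either way will do if it starts about opposite the tab). Then press the green start button and let go. Do not start it before the dial is set, do not shift the orange tab, and leave the pan, mug, jars, salt and spoon where they are.

Things in the scene. Friction and masses are not known exactly. Their poses are not given: they have to be found in the camera images.
- hotplate: grey hotplate fixed to the table, 350 mm wide (y). Its black control panel faces mainly to the robot's right (hotplate -x) and is sloped: its normal leans 30 degrees from vertical; 160 mm from lower edge (35 mm up) to upper edge (115 mm up). Behind it the cooking deck, 108 mm high, 250 mm deep. Origin: on the table under the panel's middle, where the panel is 75 mm up; x over the deck, up the panel's slope; y along the panel towards the dial; z up.
- dial_grip (a point): on the axis of the black dial (panel end nearer the robot), 32 mm out from the panel: where to pinch its bar, 50 mm long, 18 wide, 10 to 40 mm above the panel, on a round skirt 72 mm wide, top 11 mm above the panel. Axis square to the panel. Turns with the dial: x along the bar to its pointing end (white line on top and down that end), y across the bar (pinch direction), z out of the panel.
- pointer (a point): the white mark at the rim of the dial's skirt, at its pointing end: 34 mm from the axis, 11 mm above the panel. x points radially outward, z out of the panel.
- tab (a point): orange tab (16 x 9 mm, top 8.5 mm above the panel) on the flat aluminium reminder ring around the dial (108 mm wide, top 5 mm above the panel). Point: middle of the tab's top, 46 mm from the dial's axis. x points radially outward, z out of the panel. The ring is stiff and must stay where it is.
- dial (a joint): angle of the dial (rad): 0 when it points straight up the slope, to the deck; grows anticlockwise as seen looking onto the panel. Endless: no stops, so it can go round either way; it turns with light friction (about 0.04 N m) and stays where it is left.
- marker_ring (a joint): angle of the orange tab (rad), same zero and direction as the dial: the dial points to the tab when the two differ by a whole number of turns.
- start_top (a point): centre of the top of the green start button, 32 mm wide, at the panel's end farther from the robot, 140 mm from the dial's axis; its top stands 22 mm above the panel, its grey collar 12 mm. It is pushed in square to the panel. z points out of the panel.
- start (a joint): how far the start button is pressed (m): 0 up, 0.006 fully in, which takes about 5 N; it springs back.
- pan_mid (a point): bystander: steel saucepan standing on the deck behind the console, 160 mm wide, 55 mm high, black handle. Point: on its middle, 28 mm above its underside.
- mug_mid (a point): bystander: blue mug on the table some way in front of the panel, on the dial's side, 80 mm wide, 90 mm high. Point: on its middle, 45 mm above its underside.
- sauce_mid (a point): bystander: red jar with a yellow cap on the table in front of the panel, on the button's side, 56 mm wide, 100 mm high. Point: on its middle, 50 mm above its underside.
- spice_mid (a point): bystander: white jar with a green cap, on the deck's rear corner farther from the robot, 48 mm wide, 100 mm high. Point: on its middle, 50 mm above its underside.
- salt_mid (a point): bystander: white salt shaker on the deck near the white jar, 40 mm wide, 75 mm high. Point: on its middle, 37 mm above its underside.
- spoon_mid (a point): bystander: wooden-handled spoon lying on the table just in front of the panel, 200 mm long, 20 mm high. Point: on its middle, 10 mm above its underside.

How it is judged:
By the outcome, as a careful person would: the job done as asked, in the order asked, and still so for the second after the job is handed in, with the robot touching nothing.
It also fails if it takes over 69 s, if anything falls off the work surface, if the arm or the gripper's body presses on something with over 40 N, if the wrist force passes 120 N, or if a joint passes its speed limit or range.

## Working session

There is one attempt and no reset: what is moved stays moved. The work goes in short steps, Python scripts to look and compute and a tool call to move; the robot and the scene stay as the last step left them, time stands still between calls to the robot, and variables do not carry over. Pictures are saved under pics/ and viewed, and the job is handed in when it is done.

Besides the shell and the picture viewer there is one more tool, called as name(argument=value, ...) on one line, values as JSON. play_rows: Moves the arm, as the interface text tells. Its arguments: {"type":"object","properties":{"rows":{"type":"array","items":{"type":"array","items":{"type":"array","items":{"type":"number"}}}},"force":{"type":"number"}},"required":["rows"]}

```bash
ls; mkdir -p pics; python3 - <<'E'
from plant import bot
import cv2,numpy as np
print(bot.get_obs())
for n in("side","top"):
    f=bot.grab_frame(n); cv2.imwrite(f"pics/{n}0.png",f["pixels"][...,::-1]); print(n,f["mtx"],f["rvec"],f["tvec"])
    np.savez(f"pics/{n}0.npz",**f)
E
```

```text
pics
{'time_s': 0.0, 'joint_pos': array([-1.01079481,  0.50184211, -0.42674488,  1.55145005,  0.22079438,
        1.13827453, -0.21031316]), 'dq': array([-0.00215716, -0.0001005 ,  0.00048631,  0.00139715,  0.00036059,
        0.0004444 , -0.00109439]), 'joint_torque': array([ 4.18940726e-04, -5.69525921e+01, -5.81621960e+00, -2.80938649e+01,
        1.07057736e-02,  1.17813473e-02, -3.28553131e-07]), 'tcp_pos': array([0.18996743, 0.62090449, 0.23025881]), 'tcp_rot': array([ 0.2314719 ,  1.55855111, -0.23445702]), 'contact_force': array([1.38331877, 0.25226942, 0.47879908]), 'torque': array([ 0.01364298,  0.06211254, -0.07679605]), 'opening': 0.08532423038759626}
side [[573.94286217   0.         320.21782473]
 [  0.         573.94286217 237.7463401 ]
 [  0.           0.           1.        ]] [ 2.20257347 -1.01375046  0.38149198] [-0.39139929  0.41734039  0.81541922]
top [[520.17449585   0.         316.06488525]
 [  0.         520.17449585 239.57450074]
 [  0.           0.           1.        ]] [ 2.12511165 -2.16417839  0.08668983] [0.0507956  0.62470991 1.07673226]
```

View pics/side0.png

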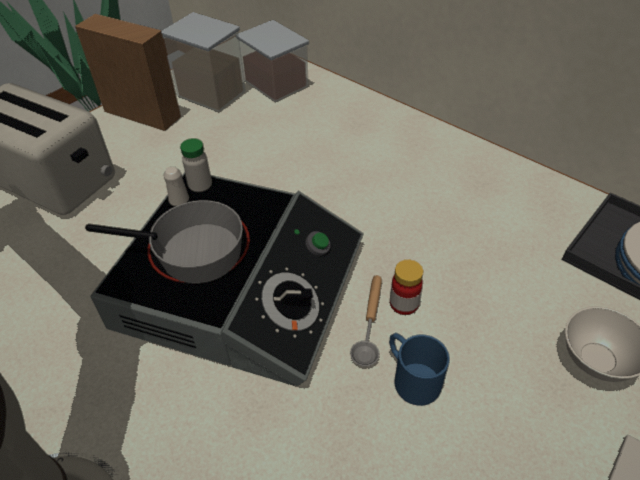

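View pics/top0.png

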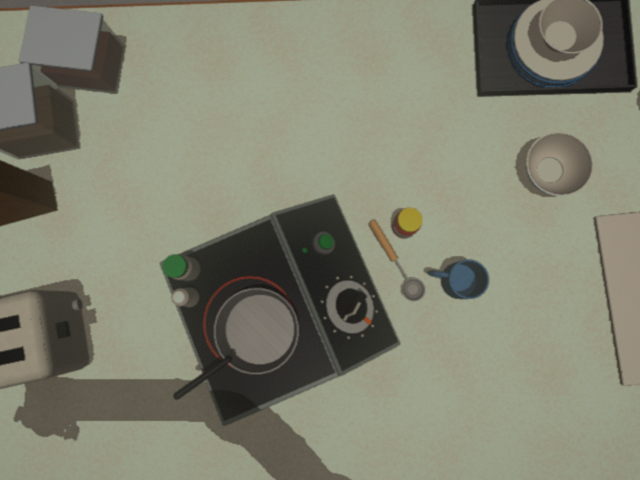

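The side view shows the dial at about (292,300), the tab at (295,325) and the button at (318,242). In the top view they are at (351,304), (368,321) and (325,242). I'll zoom in next.

```bash
cat > h.py <<'E'
import cv2,numpy as np
def load(n,k=0): 
    f=np.load(f"pics/{n}{k}.npz"); return {a:f[a] for a in f}
def P(f): 
    R=cv2.Rodrigues(f["rvec"])[0]; return f["mtx"]@np.c_[R,f["tvec"].reshape(3)]
def proj(f,X): return cv2.projectPoints(np.asarray(X,float).reshape(-1,3),f["rvec"],f["tvec"],f["mtx"],None)[0].reshape(-1,2)
def tri(a,b,u,v):
    X=cv2.triangulatePoints(P(a),P(b),np.float64(u).reshape(2,1),np.float64(v).reshape(2,1)).ravel(); X=X[:3]/X[3]
    return X, np.linalg.norm(proj(a,X)[0]-u), np.linalg.norm(proj(b,X)[0]-v)
def ray(f,uv):
    R=cv2.Rodrigues(f["rvec"])[0]; c=-R.T@f["tvec"].reshape(3); d=R.T@np.linalg.inv(f["mtx"])@np.r_[uv,1]; return c,d/np.linalg.norm(d)
def onplane(f,uv,p,n):
    c,d=ray(f,uv); return c+d*((p-c)@n)/(d@n)
E
python3 - <<'E'
from h import *
for n,(x,y,w,h) in dict(side=(215,180,160,120*1+90),top=(260,180,150,200)).items():
    f=load(n); c=f["pixels"][y:y+h,x:x+w,::-1]
    s=600/ max(h,w*0.75)
    s=min(800/w,600/h); print(n,x,y,s)
    cv2.imwrite(f"pics/{n}_crop.png",cv2.resize(c,None,fx=s,fy=s,interpolation=cv2.INTER_CUBIC))
    print(ray(f,(320,240)))
    hsv=cv2.cvtColor(f["pixels"],cv2.COLOR_RGB2HSV)
    for nm,lo,hi in [("orange",(5,150,100),(18,255,255)),("green",(55,100,40),(85,255,255)),("yellow",(19,150,100),(32,255,255)),("blue",(100,100,40),(120,255,255)),("red",(0,150,60),(4,255,255))]:
        m=cv2.inRange(hsv,lo,hi); k,l,st,ce=cv2.connectedComponentsWithStats(m)
        print(nm,[(st[i].tolist(),ce[i].round(1).tolist()) for i in range(1,k) if st[i,4]>15])
E
```

```text
side 215 180 2.857142857142857
(array([ 0.07409381, -0.47070099,  0.87477174]), array([ 0.50682781,  0.45380625, -0.73292937]))
orange [([292, 321, 5, 9, 40], [294.0, 325.0])]
green [([0, 0, 98, 100, 2975], [50.4, 46.9]), ([101, 0, 18, 18, 178], [108.8, 7.5]), ([75, 5, 7, 19, 61], [77.3, 15.6]), ([181, 139, 22, 19, 333], [191.4, 147.9]), ([294, 229, 6, 6, 26], [296.5, 231.3]), ([312, 233, 17, 16, 204], [320.2, 240.3])]
yellow [([395, 260, 28, 22, 460], [408.6, 270.8])]
blue [([616, 233, 24, 49, 276], [625.2, 261.7]), ([390, 334, 59, 71, 2935], [419.7, 368.1])]
red [([242, 222, 8, 20, 37], [246.1, 231.1]), ([148, 254, 31, 27, 96], [159.7, 269.3]), ([392, 278, 30, 20, 307], [405.9, 289.5]), ([391, 305, 25, 10, 48], [402.5, 311.1])]
top 260 180 3.0
(array([0.49604717, 0.00117106, 1.14286082]), array([ 0.11530643,  0.02678415, -0.9929688 ]))
orange [([364, 317, 8, 7, 27], [367.4, 320.3])]
green [([319, 234, 14, 15, 161], [325.5, 241.2]), ([302, 248, 5, 5, 20], [304.2, 249.8]), ([163, 255, 23, 22, 395], [174.2, 265.7])]
yellow [([398, 208, 24, 24, 448], [409.3, 219.6])]
blue [([511, 32, 2, 11, 18], [511.5, 37.1]), ([512, 44, 72, 42, 192], [547.7, 74.5])]
red []
```

View pics/side_crop.png

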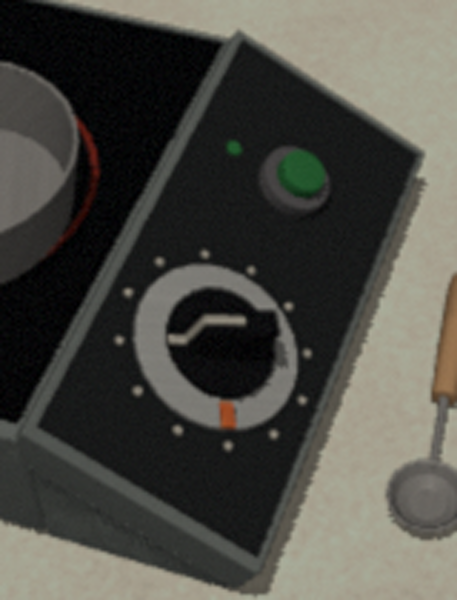

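View pics/top_crop.png

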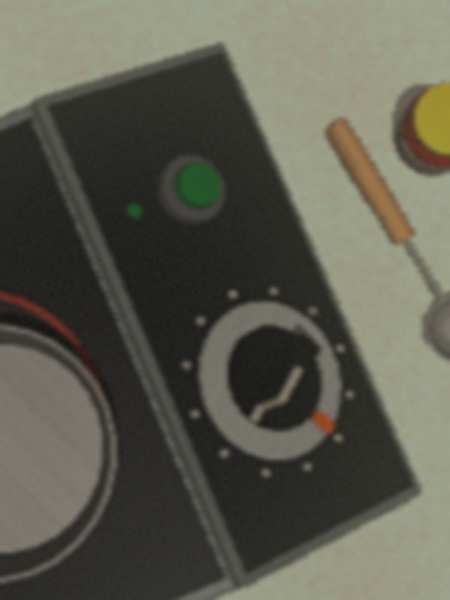

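```bash
cat >> h.py <<'E'
S=lambda x,y:np.array([215+x/2.857142857-.33,180+y/2.857142857-.33])
T=lambda x,y:np.array([260+x/3-.33,180+y/3-.33])
E
python3 - <<'E'
from h import *
s,t=load("side"),load("top")
pts=dict(uf=(S(238,35),T(38,103)),lf=(S(422,155),T(222,48)),un=(S(30,430),T(238,583)),ln=(S(255,575),T(418,492)),
btn=((320.2,240.3),(325.5,241.2)),tab=((294,325),(367.4,320.3)),led=((296.5,231.3),(304.2,249.8)),tail=(S(245,321),T(300,370)),knee=(S(207,321),T(283,400)),skirtend=(S(168,340),T(251,423)), yel=((408.6,270.8),(409.3,219.6)))
for k,(a,b) in pts.items():
    X,e,g=tri(s,t,a,b); print(k,X.round(4),round(e,2),round(g,2))
    pts[k]=X
for a,b in [("uf","un"),("lf","ln"),("uf","lf"),("un","ln")]: print(a,b,np.linalg.norm(pts[a]-pts[b]).round(4))
# yaw
y=(pts["un"]-pts["uf"]+pts["ln"]-pts["lf"])[:2]; print("yaw of y axis",np.arctan2(y[1],y[0]))
x=(pts["uf"]-pts["lf"]+pts["un"]-pts["ln"]); print(np.arctan2(x[1],x[0]),x/np.linalg.norm(x))
E
```

```text
uf [0.6725 0.1231 0.1086] 0.87 1.04
lf [ 0.7231 -0.002   0.0319] 1.04 1.18
un [ 0.3565 -0.0061  0.1076] 2.11 2.12
ln [ 0.4041 -0.1317  0.0274] 0.61 0.58
btn [0.6173 0.0172 0.0871] 0.8 0.9
tab [ 0.4553 -0.0647  0.0675] 0.71 0.72
led [0.5996 0.0605 0.0965] 0.78 0.88
tail [ 0.4912 -0.0483  0.1089] 0.99 1.03
knee [ 0.4721 -0.0364  0.1178] 0.98 1.02
skirtend [ 0.4573 -0.0161  0.097 ] 1.33 1.38
yel [ 0.6574 -0.154   0.0937] 1.04 1.1
uf un 0.3415
lf ln 0.3445
uf lf 0.1552
un ln 0.1564
yaw of y axis -2.75453078236638
1.9440711156889232 [-0.31512563  0.80464029  0.50323934]
```

```bash
cat >> h.py <<'E'
yaw=1.954; 
ex=np.array([np.cos(yaw)*np.cos(np.pi/6),np.sin(yaw)*np.cos(np.pi/6),.5]); ey=np.array([-np.sin(yaw),np.cos(yaw),0]); ez=np.cross(ex,ey)
def ring(f,x0,y0,x1,y1,seed):
    hsv=cv2.cvtColor(f["pixels"],cv2.COLOR_RGB2HSV); m=((hsv[...,2]>75)&(hsv[...,1]<80)).astype(np.uint8)*255
    m2=np.zeros_like(m); m2[y0:y1,x0:x1]=m[y0:y1,x0:x1]
    k,l,st,ce=cv2.connectedComponentsWithStats(m2,connectivity=4); i=1+st[1:,4].argmax()
    c=cv2.findContours((l==i).astype(np.uint8),cv2.RETR_EXTERNAL,cv2.CHAIN_APPROX_NONE)[0][0]
    h=cv2.convexHull(c); return cv2.fitEllipse(h),h.reshape(-1,2),st[i]
E
python3 - <<'E'
from h import *
s,t=load("side"),load("top")
es,hs,a=ring(s,245,250,335,350,0); et,ht,b=ring(t,315,270,385,345,0)
print(es,a,et,b)
c,_,_=r=tri(s,t,np.add(es[0],0),et[0]); print("ringc",r)
# ring radius check
for f,h in((s,hs),(t,ht)):
    q=np.array([onplane(f,p,c,ez)-c for p in h]); print("r in panel", np.linalg.norm(q,axis=1).mean(),np.linalg.norm(q,axis=1).std(), (q@ex).min(),(q@ex).max(),(q@ey).min(),(q@ey).max())
# angles per view
for n,f,pts in (("s",s,dict(tab=((294,325),.003),end=(S(168,340),.006),knee=(S(207,321),.035),tail=(S(245,321),.035),btn=((320.2,240.3),.016))),
              ("t",t,dict(tab=((367.4,320.3),.003),end=(T(251,423),.006),knee=(T(283,400),.035),tail=(T(300,370),.035),btn=((325.5,241.2),.016)))):
    cc=onplane(f,(es if n=="s" else et)[0],c,ez)
    for k,(uv,h) in pts.items():
        q=onplane(f,uv,cc+ez*h,ez)-cc; print(n,k,(q@ex).round(4),(q@ey).round(4),np.degrees(np.arctan2(q@ey,q@ex)).round(1),np.hypot(q@ex,q@ey).round(4))
print(ex,ey,ez)
E
```

```text
((289.9422607421875, 301.0692443847656), (51.97663879394531, 62.31605911254883), 136.81137084960938) [ 262  273   57   57 1371] ((349.5579528808594, 306.5650634765625), (46.17238235473633, 53.64097595214844), 157.6311798095703) [ 326  281   48   52 1103]
ringc (array([ 0.48385826, -0.02896273,  0.07447158]), np.float64(0.7956315215045839), np.float64(0.826176400182203))
r in panel 0.05435171529625674 0.002408367719534089 -0.055848038256747404 0.052158144105627954 -0.05728921236221736 0.05149324169765033
r in panel 0.05442339649705453 0.0005569728417233813 -0.0542099647884323 0.054997887040447585 -0.05342606308844704 0.053920473515345436
s tab -0.0233 0.0387 121.1 0.0451
s end 0.029 0.0175 31.1 0.0339
s knee 0.0186 0.011 30.5 0.0216
s tail -0.0021 -0.0034 -122.2 0.004
s btn 0.0004 -0.14 -89.8 0.14
t tab -0.0245 0.0399 121.5 0.0468
t end 0.0298 0.0203 34.3 0.0361
t knee 0.0176 0.014 38.5 0.0225
t tail -0.0036 0.0007 168.6 0.0036
t btn 0.0013 -0.1406 -89.5 0.1406
[-0.32380144  0.80321394  0.5       ] [-0.92747156 -0.3738937   0.        ] [ 0.18694685 -0.46373578  0.8660254 ]
```

```bash
cat >> h.py <<'E'
from scipy.spatial.transform import Rotation as R_
def st(bot):
    o=bot.get_obs(); R=R_.from_rotvec(o["tcp_rot"]).as_matrix(); return o,np.array(o["tcp_pos"]),R
C=np.array([.4839,-.029,.0785])  # ring-top centre
E
python3 - <<'E'
from h import *
from plant import bot
o,p,R=st(bot); print(R.round(3)); 
d=np.array([.47,-.09,.25])-p; print(d, R.T@d)
# desired: tool y along push mid dir horizontally
m=ex*np.cos(np.radians(347))+ey*np.sin(np.radians(347)); m[2]=0; m/=np.linalg.norm(m)
print("mid yaw",np.degrees(np.arctan2(m[1],m[0])),"tool y yaw",np.degrees(np.arctan2(R[1,1],R[0,1])))
E
```

```text
[[-0.001  0.292  0.956]
 [-0.002  0.956 -0.292]
 [-1.    -0.002 -0.   ]]
[ 0.2800293  -0.71096474  0.01964502] [-0.01862774 -0.59800471  0.47572741]
mid yaw 97.02897816171722 tool y yaw 72.99332791455997
```

play_rows(rows=[[[0,-0.01,0,0,-0.105],[0,-0.01,0,0,-0.105],[0,-0.01,0,0,-0.105],[0,-0.01,0,0,-0.105]]], force=40)

```text
time_s: 0.6
tcp_pos: [0.1895, 0.6187, 0.2676]
tcp_rot: [-0.114, 1.571, 0.101]
contact_force: [-0.3, 0.1, 0.3]
opening: 0.0123
```

```bash
cat > rel.py <<'E'
import sys
from h import *
from plant import bot
o,p,R=st(bot); print(o["time_s"],p.round(4),"yaw",np.degrees(np.arctan2(R[1,1],R[0,1])).round(1),o["opening"],o["contact_force"].round(1),R[:,0].round(3))
for a in sys.argv[1:]:
    q=np.array([float(v) for v in a.split(",")]); print(a,(R.T@(q-p)).round(4)); p=q
E
python3 rel.py .42,.35,.27 .46,-.1,.27
```

```text
0.6 [0.1895 0.6187 0.2676] yaw 97.8 0.012321287579554313 [-0.3  0.1  0.3] [-0.003 -0.009 -1.   ]
.42,.35,.27 [-0.0007 -0.2976  0.1918]
.46,-.1,.27 [ 0.0038 -0.4512 -0.0216]
```

play_rows(rows=[[[0,0,-0.037,0.024,0],[0,0,-0.037,0.024,0],[0,0,-0.037,0.024,0],[0,0,-0.037,0.024,0],[0,0,-0.037,0.024,0],[0,0,-0.037,0.024,0],[0,0,-0.037,0.024,0],[0,0,-0.037,0.024,0],[0,0,-0.038,-0.002,0],[0,0,-0.038,-0.002,0],[0,0,-0.038,-0.002,0],[0,0,-0.038,-0.002,0],[0,0,-0.038,-0.002,0],[0,0,-0.038,-0.002,0],[0,0,-0.038,-0.002,0],[0,0,-0.038,-0.002,0]]])

```text
time_s: 2.6
tcp_pos: [0.4506, 0.0307, 0.2662]
tcp_rot: [-0.121, 1.581, 0.104]
contact_force: [0.5, 0.5, -1.3]
opening: 0.0
```

```bash
python3 rel.py .46,-.1,.25
```

```text
2.6 [0.4506 0.0307 0.2662] yaw 98.2 2.523579489739716e-05 [ 0.5  0.5 -1.3] [-0.012 -0.012 -1.   ]
.46,-.1,.25 [ 0.0176 -0.1306 -0.0091]
```

play_rows(rows=[[[0,0.01,-0.045,-0.003,0],[0,0.01,-0.045,-0.003,0],[0,0.01,-0.045,-0.003,0],[0,0,0,0,0]]])

```text
time_s: 3.1
tcp_pos: [0.4595, -0.112, 0.2363]
tcp_rot: [-0.118, 1.582, 0.099]
contact_force: [0.5, 0.6, -0.5]
opening: 0.0006
```

```bash
python3 rel.py; python3 - <<'E'
from h import *
from plant import bot
o,p,R=st(bot)
for n in("side","top"):
    f=bot.grab_frame(n); np.savez(f"pics/{n}1.npz",**f)
    u=proj(f,p)[0]; print(n,u)
    im=f["pixels"][...,::-1].copy(); x,y=int(u[0])-80,int(u[1])-60
    x=max(0,x);y=max(0,y)
    c=cv2.resize(im[y:y+120,x:x+160],None,fx=4,fy=4,interpolation=cv2.INTER_CUBIC)
    cv2.circle(c,(int((u[0]-x+.5)*4),int((u[1]-y+.5)*4)),4,(255,0,255),1); cv2.imwrite(f"pics/{n}1c.png",c)
E
```

```text
3.1 [ 0.4595 -0.112   0.2363] yaw 97.9 0.0005969020810157923 [ 0.5  0.6 -0.5] [-0.013 -0.013 -1.   ]
side [313.66680176 273.88493329]
top [401.63595303 320.5710993 ]
```

View pics/side1c.png

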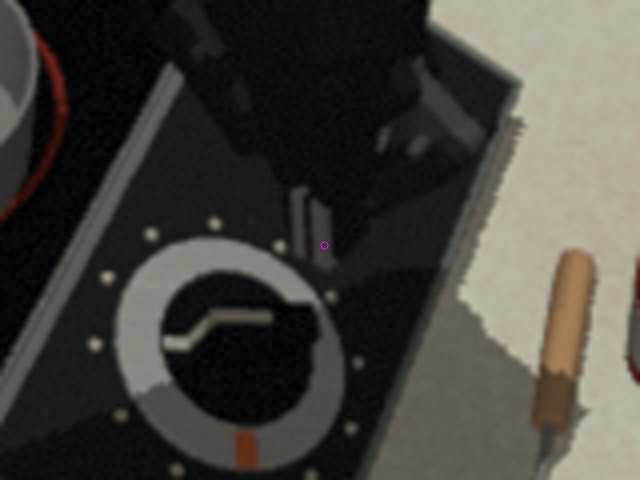

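View pics/top1c.png

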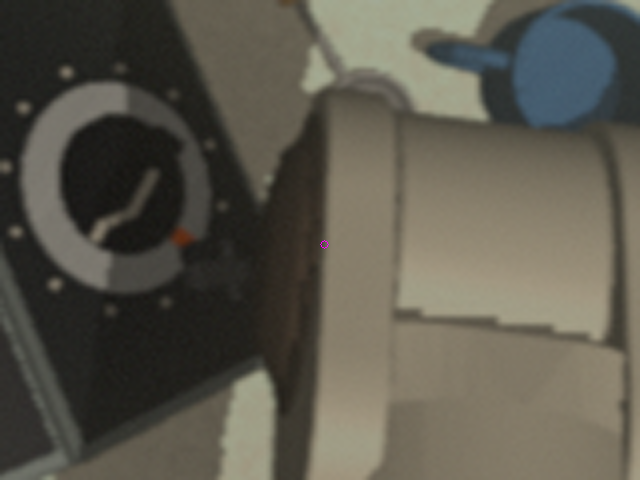

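The side view shows the tips about 1 px from the projected TCP at crop (324,245), so the calibration holds. The top view is covered by the arm. Next I'll work out the push path.

```bash
cat > path.py <<'E'
from h import *
s,t=load("side"),load("top")
Z=np.array([0,0,1.])
print("side",onplane(s,(289.94,301.07),np.r_[0,0,.0793],Z),"top",onplane(t,(349.56,306.57),np.r_[0,0,.0793],Z))
C0=np.array([.4835,-.0285,.0793])-.005*ez  # on panel
def e(d): return ex*np.cos(np.radians(d))+ey*np.sin(np.radians(d))
def pose(th,yw,gap,r=.015,hy=.0145,hz=.011,tip=.018):
    b=C0+.040*ez; n=e(th+90); u=e(th)
    # horizontal projection of tail side edge line: point a on edge, dir u
    a=b+.009*n - r*u
    uh=u[:2]/np.linalg.norm(u[:2]); nh=np.array([-uh[1],uh[0]]); nh*=np.sign(nh@n[:2])
    y=np.array([np.cos(yw),np.sin(yw)]); z=np.array([-y[1],y[0]])
    sup=hy*abs(y@nh)+hz*abs(z@nh)
    c=a[:2]+nh*(sup+gap)
    # tip height: min clearance over footprint
    cs=np.array([c+sy*hy*y+sz*hz*z for sy in(-1,1) for sz in(-1,1)])
    zz=max(C0[2]+(tip-((k-C0[:2])@ez[:2]))/ez[2] for k in cs)
    return np.r_[c,zz], a, sup
if __name__=="__main__":
    for th,g in [(33,.03),(33,.012),(33,0),(45,0),(60,0),(75,0),(90,0),(105,0),(115,0),(121.3,0)]:
        c,a,sup=pose(th,np.radians(98),g); print(th,g,c.round(4),a.round(4),round(sup,4), "rel panel",((c-C0)@ex).round(3),((c-C0)@ey).round(3),((c-C0)@ez).round(3))
E
python3 path.py
```

```text
side [ 0.4823919  -0.03254805  0.0793    ] top [ 0.48267552 -0.02769769  0.0793    ]
33 0.03 [ 0.4713 -0.0998  0.0684] [ 0.4963 -0.0585  0.1009] 0.0182 rel panel -0.059 0.038 0.026
33 0.012 [ 0.4807 -0.0844  0.0747] [ 0.4963 -0.0585  0.1009] 0.0182 rel panel -0.046 0.024 0.026
33 0 [ 0.4869 -0.0741  0.0788] [ 0.4963 -0.0585  0.1009] 0.0182 rel panel -0.038 0.014 0.026
45 0 [ 0.4937 -0.0737  0.0776] [ 0.4995 -0.0568  0.1011] 0.0179 rel panel -0.04 0.007 0.026
60 0 [ 0.5015 -0.0703  0.0777] [ 0.5029 -0.0538  0.102 ] 0.0166 rel panel -0.04 -0.001 0.026
75 0 [ 0.5077 -0.0648  0.0793] [ 0.5054 -0.0503  0.1033] 0.0147 rel panel -0.037 -0.009 0.026
90 0 [ 0.5131 -0.0619  0.0797] [ 0.5069 -0.0464  0.1051] 0.0167 rel panel -0.036 -0.015 0.026
105 0 [ 0.5175 -0.057   0.0814] [ 0.5072 -0.0423  0.1072] 0.0179 rel panel -0.033 -0.021 0.026
115 0 [ 0.5194 -0.0528  0.0832] [ 0.5068 -0.0397  0.1087] 0.0182 rel panel -0.029 -0.024 0.026
121.3 0 [ 0.5201 -0.0498  0.0846] [ 0.5062 -0.0381  0.1097] 0.0181 rel panel -0.026 -0.026 0.026
```

```bash
python3 rel.py .471,-.102,.2 .471,-.102,.082 .4869,-.074,.082 .4937,-.0735,.082 .5015,-.070,.082 .5077,-.065,.082 .5131,-.062,.082 .5175,-.057,.083 .5194,-.0528,.084
```

```text
3.2 [ 0.4602 -0.1081  0.2369] yaw 98.2 -0.00015369556275410918 [1.  0.2 1.1] [-0.012 -0.011 -1.   ]
.471,-.102,.2 [0.0367 0.0049 0.012 ]
.471,-.102,.082 [0.118  0.0011 0.0016]
.4869,-.074,.082 [-0.0005  0.0254  0.0197]
.4937,-.0735,.082 [-0.0001 -0.0005  0.0068]
.5015,-.070,.082 [-0.0001  0.0023  0.0082]
.5077,-.065,.082 [-0.0001  0.0041  0.0068]
.5131,-.062,.082 [-0.0001  0.0022  0.0058]
.5175,-.057,.083 [-0.0011  0.0043  0.0051]
.5194,-.0528,.084 [-0.0011  0.0039  0.0025]
```

play_rows(rows=[[[0,0.03,0.002,0.006,0],[0,0.035,0.001,0.006,0],[0,0.035,0.0,0.001,0],[0,0.03,0.0,0.0,0],[0,0.015,0,0,0],[0,0,0,0,0]]])

```text
time_s: 3.95
tcp_pos: [0.4752, -0.0947, 0.0905]
tcp_rot: [-0.13, 1.573, 0.118]
contact_force: [-0.1, 0.4, 0.6]
opening: 0.0001
```

```bash
python3 rel.py .471,-.102,.082 .4869,-.074,.082; cat > look.py <<'E'
import sys
from h import *
from plant import bot
k=sys.argv[1]
for n,(x,y,w,h) in dict(side=(225,200,140,150),top=(300,220,120,130)).items():
    f=bot.grab_frame(n); np.savez(f"pics/{n}{k}.npz",**f)
    cv2.imwrite(f"pics/{n}{k}c.png",cv2.resize(f["pixels"][y:y+h,x:x+w,::-1],None,fx=4,fy=4,interpolation=cv2.INTER_CUBIC))
E
python3 look.py 2
```

```text
3.95 [ 0.4752 -0.0947  0.0905] yaw 99.0 5.407971814707455e-05 [-0.1  0.4  0.6] [-0.005 -0.008 -1.   ]
.471,-.102,.082 [ 0.0086 -0.0065 -0.0052]
.4869,-.074,.082 [-0.0003  0.0252  0.0201]
```

View pics/side2c.png

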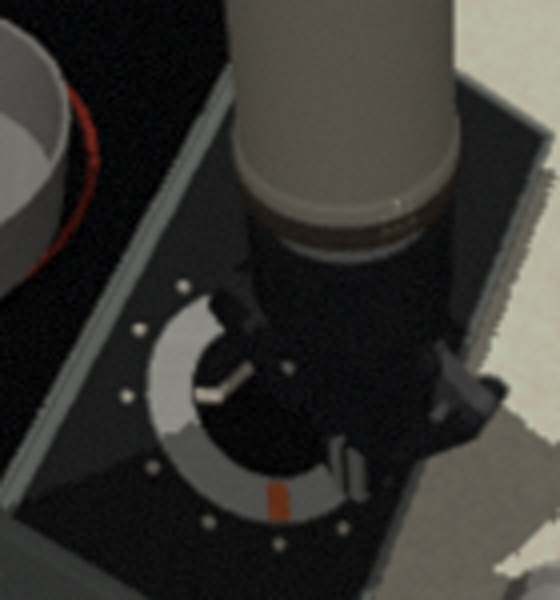

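The side view shows the closed tips at crop (348,485), just downhill of the bar's tail and clear of the tab at (278,500).

play_rows(rows=[[[0,0.007,0.004,0.006,0],[0,0,0.006,0.006,0],[0,0,0.006,0.006,0],[0,0,0.003,0.004,0],[0,0,0,0.003,0],[0,0,0,0,0]]])

```text
time_s: 4.8
tcp_pos: [0.5008, -0.0729, 0.0868]
tcp_rot: [-0.131, 1.568, 0.114]
contact_force: [-0.6, -2.0, 0.3]
opening: 0.0001
```

```bash
python3 rel.py .4937,-.0735,.082 .5015,-.070,.082 .5077,-.065,.082 .5131,-.062,.082; python3 look.py 3
```

```text
4.8 [ 0.5008 -0.0729  0.0868] yaw 98.9 8.204694747142569e-05 [-0.6 -2.   0.3] [ 0.001 -0.011 -1.   ]
.4937,-.0735,.082 [ 0.0048  0.0005 -0.0071]
.5015,-.070,.082 [-0.      0.0022  0.0082]
.5077,-.065,.082 [-0.0001  0.004   0.0069]
.5131,-.062,.082 [-0.      0.0021  0.0058]
```

View pics/side3c.png

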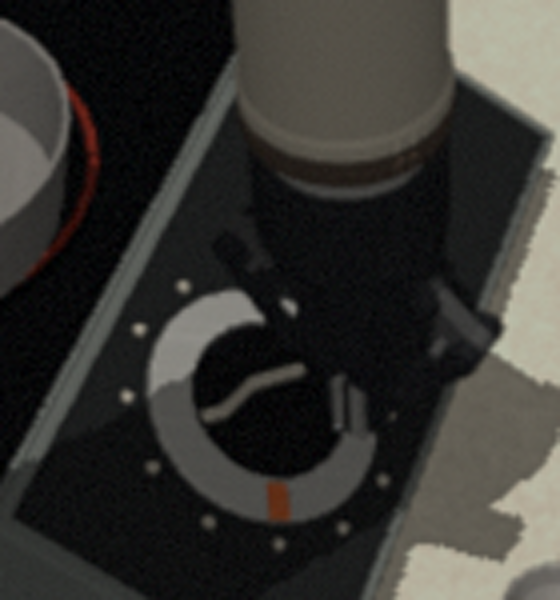

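The dial is turning as intended: the pointer is now at crop (208,415), and the contact force is about 2 N.

play_rows(rows=[[[0,0,0.003,0.005,0],[0,0,0.004,0.004,0],[0,0,0.003,0.003,0],[0,0,0,0,0]]])

```text
time_s: 5.4
tcp_pos: [0.5119, -0.0636, 0.0871]
tcp_rot: [-0.131, 1.567, 0.109]
contact_force: [-0.5, -2.1, 0.6]
opening: -0.0001
```

```bash
python3 rel.py .5131,-.062,.082 .5175,-.057,.083 .5194,-.0528,.084; python3 look.py 4
```

```text
5.4 [ 0.5119 -0.0636  0.0871] yaw 98.8 -0.00011212740936620442 [-0.5 -2.1  0.6] [ 0.001 -0.014 -1.   ]
.5131,-.062,.082 [0.0051 0.0015 0.0015]
.5175,-.057,.083 [-0.0011  0.0043  0.0051]
.5194,-.0528,.084 [-0.0011  0.0038  0.0025]
```

View pics/side4c.png

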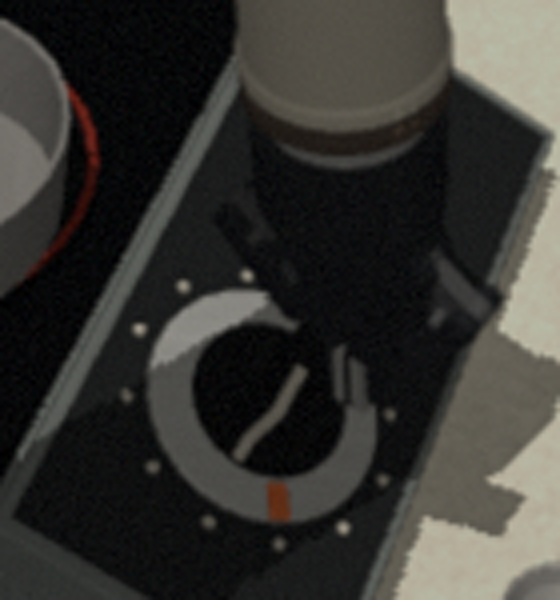

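```bash
cat > ang.py <<'E'
import sys
from h import *
k,u,v=sys.argv[1],float(sys.argv[2]),float(sys.argv[3])  # crop coords
f=load("side" if k=="s" else "top"); uv=((225,200) if k=="s" else (300,220))+np.array([u,v])/4-.375
c=onplane(f,(289.94,301.07) if k=="s" else (349.56,306.57),C,ez)
if k=="s": c=c-ey*.0  
q=onplane(f,uv,c+ez*float(sys.argv[4]),ez)-c; print(np.degrees(np.arctan2(q@ey,q@ex)).round(1),np.hypot(q@ex,q@ey).round(4))
E
python3 ang.py s 238 458 .006; python3 ang.py s 278 503 .003
```

```text
88.5 0.0324
121.3 0.0456
```

play_rows(rows=[[[0,0,0.003,0.003,0],[0,0,0.003,0.003,0],[0,0,0,0,0]]])

```text
time_s: 5.88
tcp_pos: [0.5174, -0.0576, 0.0872]
tcp_rot: [-0.131, 1.566, 0.107]
contact_force: [0.7, -2.0, 0.2]
opening: -0.0001
```

```bash
python3 rel.py .5175,-.057,.083 .5194,-.0528,.084; python3 look.py 5
```

```text
5.875 [ 0.5174 -0.0576  0.0872] yaw 98.7 -0.000119528998820167 [ 0.7 -2.   0.2] [ 0.002 -0.015 -1.   ]
.5175,-.057,.083 [0.0042 0.0006 0.0002]
.5194,-.0528,.084 [-0.0011  0.0038  0.0025]
```

View pics/side5c.png

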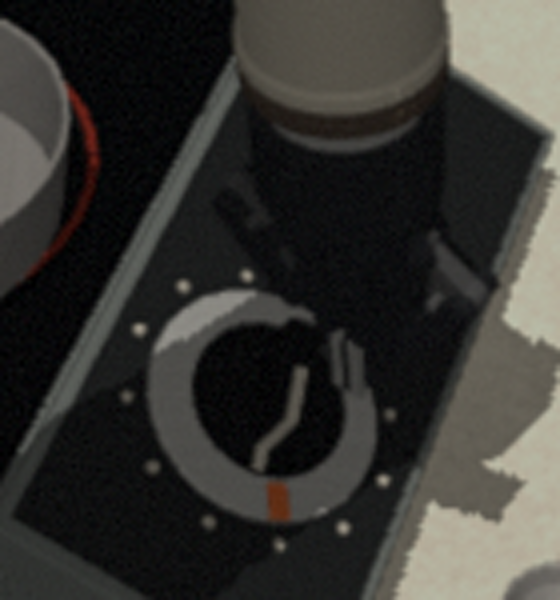

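play_rows(rows=[[[0,0,0.0025,0.002,0],[0,0,0.002,0.001,0],[0,0,0,0,0]]])

```text
time_s: 6.35
tcp_pos: [0.5201, -0.0525, 0.0873]
tcp_rot: [-0.131, 1.566, 0.107]
contact_force: [0.7, -1.6, 0.2]
opening: 0.0001
```

```bash
python3 ang.py s 260 467 .006; python3 rel.py .5194,-.0528,.084;  python3 look.py 6
```

```text
107.2 0.0319
6.35 [ 0.5201 -0.0525  0.0873] yaw 98.7 5.087106889419526e-05 [ 0.7 -1.6  0.2] [ 0.003 -0.015 -1.   ]
.5194,-.0528,.084 [ 0.0033 -0.0001 -0.0007]
```

View pics/side6c.png

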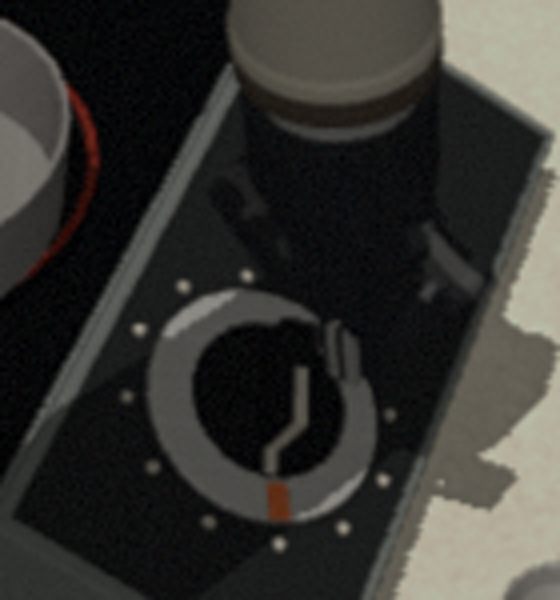

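play_rows(rows=[[[0,0,0.0015,0.0005,0],[0,0,0,0,0]]])

```text
time_s: 6.7
tcp_pos: [0.5205, -0.051, 0.0874]
tcp_rot: [-0.131, 1.565, 0.107]
contact_force: [0.6, -2.1, 0.7]
opening: 0.0002
```

```bash
python3 ang.py s 271 470 .006; python3 rel.py;  python3 look.py 7
```

```text
116.4 0.0322
6.7 [ 0.5205 -0.051   0.0874] yaw 98.7 0.00023299768401194618 [ 0.6 -2.1  0.7] [ 0.003 -0.015 -1.   ]
```

View pics/side7c.png

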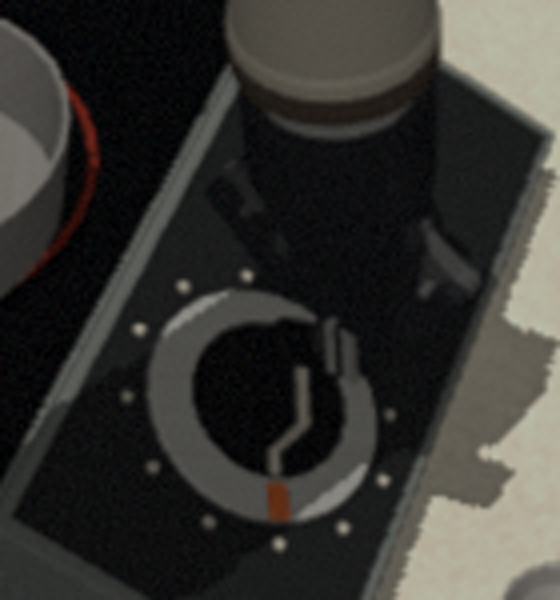

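The pointer mark at (275,470) nearly meets the tab at (278,500). I'll back off to look from both views.

play_rows(rows=[[[0,-0.002,-0.01,-0.002,0],[0,-0.01,-0.01,0,0],[0,-0.04,0,0,0],[0,-0.05,0,0.03,0],[0,-0.04,0,0.05,0],[0,0,0,0.06,0],[0,0,0,0.04,0],[0,0,0,0,0]]])

```text
time_s: 7.8
tcp_pos: [0.7019, -0.045, 0.2374]
tcp_rot: [-0.125, 1.567, 0.108]
contact_force: [-0.7, 0.5, -1.0]
opening: 0.0002
```

```bash
python3 rel.py;  python3 look.py 8
```

```text
7.8 [ 0.7019 -0.045   0.2374] yaw 98.5 0.00017456385195341008 [-0.7  0.5 -1. ] [ 0.002 -0.011 -1.   ]
```

View pics/side8c.png

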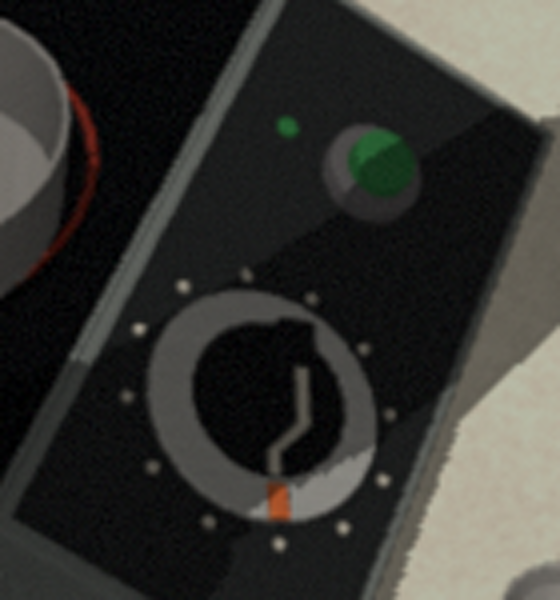

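View pics/top8c.png

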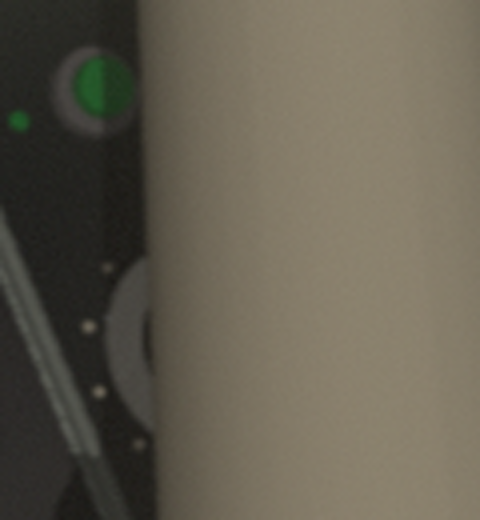

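The arm covers the dial in the top view, so I'll move aside for a clear measurement.

play_rows(rows=[[[0,0,-0.045,-0.02,0],[0,0,-0.045,-0.02,0],[0,0,-0.045,-0.02,0],[0,0,-0.045,-0.02,0],[0,0,-0.045,-0.02,0],[0,0,-0.045,-0.02,0],[0,0,-0.045,-0.02,0],[0,0,-0.045,-0.02,0],[0,0,-0.045,-0.02,0],[0,0,0,0,0]]])

```text
time_s: 9.15
tcp_pos: [0.5588, -0.4868, 0.2449]
tcp_rot: [-0.118, 1.579, 0.106]
contact_force: [-0.6, -0.6, -1.1]
opening: -0.0002
```

```bash
python3 rel.py;  python3 look.py 9
```

```text
9.15 [ 0.5588 -0.4868  0.2449] yaw 98.1 -0.0001624650300309393 [-0.6 -0.6 -1.1] [-0.01  -0.009 -1.   ]
```

View pics/side9c.png

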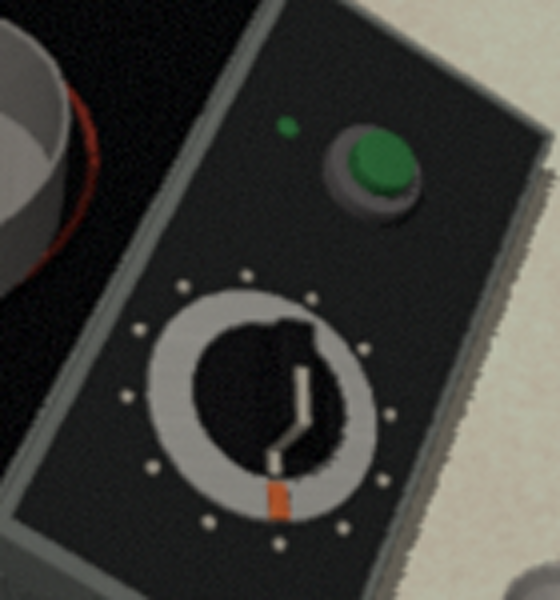

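View pics/top9c.png

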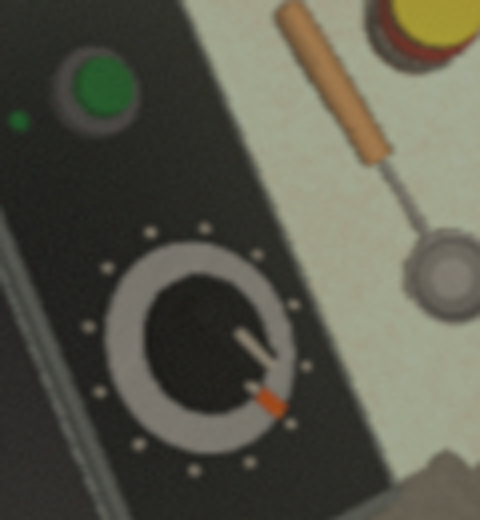

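```bash
cat > fine.py <<'E'
import sys
from h import *
from scipy.optimize import least_squares
k=sys.argv[1]
for n,(cx,cy) in dict(side=(289.9,301),top=(349.6,306.5)).items():
    f=load(n,k); g=f["pixels"].astype(int); hsv=cv2.cvtColor(f["pixels"],cv2.COLOR_RGB2HSV)
    up=4
    big=cv2.resize(f["pixels"],None,fx=up,fy=up,interpolation=cv2.INTER_CUBIC); B=cv2.cvtColor(big,cv2.COLOR_RGB2HSV)
    c0=onplane(f,(cx,cy),C,ez)
    xy=lambda U,h:np.array([[(onplane(f,u/up-.375,c0+ez*h,ez)-c0)@a for a in(ex,ey)] for u in U])
    m=((B[...,2]>80)&(B[...,1]<110)).astype(np.uint8)
    kk,l,s_,ce=cv2.connectedComponentsWithStats(m)
    dots=[];marks=[]
    for i in range(1,kk):
        if not 40<s_[i,4]<900: continue
        q=xy([ce[i]],-.004)[0]; r=np.hypot(*q)
        if .055<r<.075 and s_[i,4]<300: dots.append(q)
        elif r<.045: marks.append((s_[i].tolist(),ce[i].round(1).tolist(),i))
    dots=np.array(dots)
    sol=least_squares(lambda p:np.hypot(*(dots-p[:2]).T)-p[2],[0,0,.062]); cc=sol.x[:2]
    a=np.degrees(np.arctan2(*(dots-cc).T[::-1]))
    print(n,len(dots),"centre off",sol.x.round(4),"dot ang mod30",np.sort((a+15)%30-15).round(1),np.sort(a).round(0))
    def ang(U,h):
        q=xy(np.atleast_2d(U),h)-cc; return np.degrees(np.arctan2(q[:,1],q[:,0])).round(1),np.hypot(*q.T).round(4)
    o=((B[...,0]>=3)&(B[...,0]<18)&(B[...,1]>140)&(B[...,2]>100)).astype(np.uint8)
    kk2,l2,s2,c2=cv2.connectedComponentsWithStats(o)
    for i in range(1,kk2):
        q=xy([c2[i]],.003)[0]
        if s2[i,4]>100 and np.hypot(*q)<.06: print(" tab",ang(c2[i],.0025),s2[i])
    for m_ in marks:
        print(" mark",m_[:2],"skirt-h",ang(m_[1],.006),"top-h",ang(m_[1],.035))
        ys,xs=np.nonzero(l==m_[2]); U=np.c_[xs,ys].astype(float)
        for h,lo,hi in((.006,.026,.037),(.035,.0,.024)):
            q=xy(U,h)-cc; r=np.hypot(*q.T)
            t=np.degrees(np.arctan2(q[:,1],q[:,0])); print("   h",h,[(b,np.median(t[(r>b)&(r<b+.003)]).round(1),int(((r>b)&(r<b+.003)).sum())) for b in np.arange(lo,hi,.003).round(3)])
E
python3 fine.py 9
```

```text
side 12 centre off [-0.0013 -0.003   0.0631] dot ang mod30 [0.1 0.2 0.3 0.3 0.3 0.3 0.3 0.4 0.4 0.4 0.4 0.5] [-180. -150. -120.  -90.  -60.  -30.    0.   30.   60.   90.  120.  150.]
 tab (array([118.4]), array([0.0468])) [1168 1283   21   36  633]
 mark ([1193, 1167, 18, 66, 848], [1202.0, 1198.4]) skirt-h (array([-149.8]), array([0.0144])) top-h (array([114.1]), array([0.0137]))
   h 0.006 [(np.float64(0.026), np.float64(nan), 0), (np.float64(0.029), np.float64(nan), 0), (np.float64(0.032), np.float64(nan), 0), (np.float64(0.035), np.float64(nan), 0)]
   h 0.035 [(np.float64(0.0), np.float64(60.4), 87), (np.float64(0.003), np.float64(111.4), 103), (np.float64(0.006), np.float64(115.3), 92), (np.float64(0.009), np.float64(114.7), 86), (np.float64(0.012), np.float64(114.3), 91), (np.float64(0.015), np.float64(115.3), 93), (np.float64(0.018), np.float64(115.0), 83), (np.float64(0.021), np.float64(115.7), 93)]
 mark ([1168, 1250, 14, 25, 303], [1174.2, 1261.9]) skirt-h (array([115.]), array([0.0306])) top-h (array([97.4]), array([0.0467]))
   h 0.006 [(np.float64(0.026), np.float64(115.0), 82), (np.float64(0.029), np.float64(114.8), 85), (np.float64(0.032), np.float64(114.7), 88), (np.float64(0.035), np.float64(114.5), 26)]
   h 0.035 [(np.float64(0.0), np.float64(nan), 0), (np.float64(0.003), np.float64(nan), 0), (np.float64(0.006), np.float64(nan), 0), (np.float64(0.009), np.float64(nan), 0), (np.float64(0.012), np.float64(nan), 0), (np.float64(0.015), np.float64(nan), 0), (np.float64(0.018), np.float64(nan), 0), (np.float64(0.021), np.float64(nan), 0)]
top 12 centre off [-0.0025 -0.0005  0.0631] dot ang mod30 [0.2 0.3 0.3 0.3 0.3 0.3 0.4 0.4 0.4 0.4 0.5 0.5] [-180. -150. -120.  -90.  -60.  -30.    1.   30.   60.   90.  120.  150.]
 tab (array([118.6]), array([0.0462])) [1457 1270   29   28  454]
  return _methods._mean(a, axis=axis, dtype=dtype,
  ret = ret.dtype.type(ret / rcount)
```

The dot ring gives an accurate frame. The tab is at 118.5° and the dial at 115.0°, so it needs about 3.5° more, which is about 2 mm of push past the last contact pose.

```bash
python3 rel.py .515,-.08,.24 .515,-.08,.088 .521,-.049,.087
```

```text
9.25 [ 0.5629 -0.481   0.2451] yaw 98.5 0.00040296068141303006 [ 0.8  0.7 -0.7] [-0.008 -0.005 -1.   ]
.515,-.08,.24 [0.0034 0.4037 0.0121]
.515,-.08,.088 [0.152  0.0006 0.0013]
.521,-.049,.087 [0.0008 0.0298 0.0105]
```

play_rows(rows=[[[0,0,0.045,0.001,0],[0,0,0.045,0.001,0],[0,0,0.045,0.001,0],[0,0,0.045,0.001,0],[0,0,0.045,0.001,0],[0,0,0.045,0.001,0],[0,0,0.045,0.001,0],[0,0,0.035,0.001,0],[0,0,0.015,0.001,0],[0,0,0,0,0],[0,0,0,0,0]]])

```text
time_s: 10.62
tcp_pos: [0.5109, -0.0863, 0.247]
tcp_rot: [-0.138, 1.57, 0.142]
contact_force: [-0.1, -0.6, 0.3]
opening: 0.0002
```

```bash
python3 rel.py .515,-.08,.24 .515,-.08,.088 .521,-.049,.087
```

```text
10.625 [ 0.5109 -0.0863  0.247 ] yaw 100.2 0.00020720763818034198 [-0.1 -0.6  0.3] [-0.004  0.002 -1.   ]
.515,-.08,.24 [0.007  0.0055 0.0052]
.515,-.08,.088 [ 0.152  -0.0004  0.0006]
.521,-.049,.087 [0.001  0.0294 0.0114]
```

play_rows(rows=[[[0,0.04,0.002,0.003,0.013],[0,0.04,0.001,0.002,0.013],[0,0.04,0,0,0],[0,0.025,0,0,0],[0,0.008,0,0,0],[0,0,0,0,0]]])

```text
time_s: 11.38
tcp_pos: [0.5176, -0.0941, 0.0904]
tcp_rot: [-0.109, 1.569, 0.105]
contact_force: [0.5, -0.4, 0.1]
opening: 0.0001
```

```bash
python3 rel.py .515,-.08,.088 .521,-.049,.087
```

```text
11.375 [ 0.5176 -0.0941  0.0904] yaw 97.8 0.00010504681067465655 [ 0.5 -0.4  0.1] [-0.001 -0.003 -1.   ]
.515,-.08,.088 [ 0.0024  0.0143 -0.0007]
.521,-.049,.087 [0.0009 0.0299 0.0101]
```

Now move to about 5 mm short of contact.

play_rows(rows=[[[0,0.003,0.012,0.003,-0.008],[0,0,0.012,0.003,-0.008],[0,0,0.008,0.003,0],[0,0,0.003,0,0],[0,0,0,0,0]]])

```text
time_s: 12.0
tcp_pos: [0.5248, -0.055, 0.0907]
tcp_rot: [-0.124, 1.562, 0.118]
contact_force: [-0.2, -0.4, 0.1]
opening: 0.0002
```

```bash
python3 rel.py .521,-.049,.087
```

```text
12.0 [ 0.5248 -0.055   0.0907] yaw 98.9 0.00017810967534796592 [-0.2 -0.4  0.1] [ 0.006 -0.003 -1.   ]
.521,-.049,.087 [ 0.0037  0.0065 -0.0029]
```

play_rows(rows=[[[0,0.003,0.001,-0.003,0],[0,0,0.0025,0,0],[0,0,0.0015,0,0],[0,0,0,0,0]]])

```text
time_s: 12.5
tcp_pos: [0.5206, -0.0515, 0.0874]
tcp_rot: [-0.123, 1.562, 0.117]
contact_force: [-0.4, -0.2, 0.5]
opening: -0.0005
```

```bash
sed -i 's/^    sol=.*/    cc={"side":np.array([-.0013,-.003]),"top":np.array([-.0025,-.0005])}[n]/; s/^    print(n,len(dots).*/    print(n)/; s/^    a=np.degrees.*//' fine.py; python3 rel.py .521,-.049,.087; python3 look.py 10; python3 fine.py 10 2>/dev/null
```

```text
12.5 [ 0.5206 -0.0515  0.0874] yaw 98.8 -0.00046594688846262743 [-0.4 -0.2  0.5] [ 0.006 -0.004 -1.   ]
.521,-.049,.087 [0.0004 0.0024 0.0008]
side
 mark ([1196, 1170, 10, 62, 317], [1202.3, 1197.2]) skirt-h (array([-147.4]), array([0.0147])) top-h (array([114.9]), array([0.0131]))
   h 0.006 [(np.float64(0.026), np.float64(nan), 0), (np.float64(0.029), np.float64(nan), 0), (np.float64(0.032), np.float64(nan), 0), (np.float64(0.035), np.float64(nan), 0)]
   h 0.035 [(np.float64(0.0), np.float64(121.8), 37), (np.float64(0.003), np.float64(118.1), 42), (np.float64(0.006), np.float64(116.0), 37), (np.float64(0.009), np.float64(115.0), 33), (np.float64(0.012), np.float64(116.0), 33), (np.float64(0.015), np.float64(114.0), 36), (np.float64(0.018), np.float64(115.1), 33), (np.float64(0.021), np.float64(114.8), 33)]
 mark ([1172, 1249, 6, 22, 113], [1174.4, 1260.2]) skirt-h (array([115.3]), array([0.0297])) top-h (array([97.3]), array([0.0458]))
   h 0.006 [(np.float64(0.026), np.float64(115.0), 32), (np.float64(0.029), np.float64(114.9), 37), (np.float64(0.032), np.float64(114.7), 30), (np.float64(0.035), np.float64(nan), 0)]
   h 0.035 [(np.float64(0.0), np.float64(nan), 0), (np.float64(0.003), np.float64(nan), 0), (np.float64(0.006), np.float64(nan), 0), (np.float64(0.009), np.float64(nan), 0), (np.float64(0.012), np.float64(nan), 0), (np.float64(0.015), np.float64(nan), 0), (np.float64(0.018), np.float64(nan), 0), (np.float64(0.021), np.float64(nan), 0)]
top
```

View pics/side10c.png

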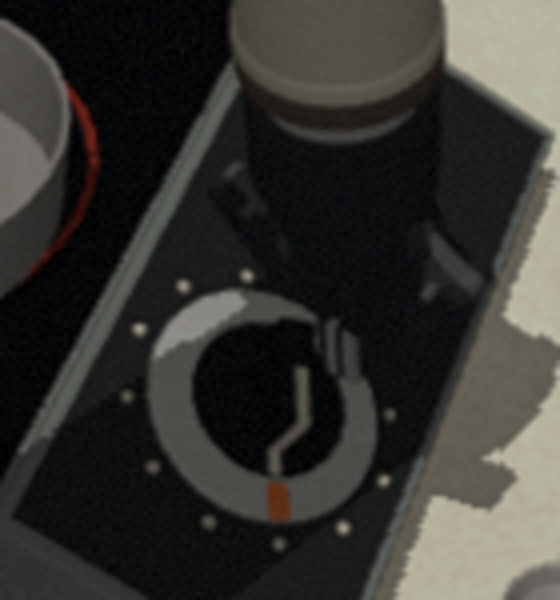

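The measurement still works with the arm in view: 115.0°, no contact yet. Pushing on in a small step.

play_rows(rows=[[[0,0,0.0022,0.0005,0],[0,0,0,0,0]]])

```text
time_s: 12.85
tcp_pos: [0.5211, -0.0501, 0.0876]
tcp_rot: [-0.123, 1.561, 0.115]
contact_force: [0.3, -1.3, -0.6]
opening: 0.0001
```

```bash
python3 rel.py; python3 look.py 11; python3 fine.py 11 2>/dev/null | grep mark
```

```text
12.85 [ 0.5211 -0.0501  0.0876] yaw 98.7 8.711463269589845e-05 [ 0.3 -1.3 -0.6] [ 0.006 -0.005 -1.   ]
 mark ([1199, 1170, 11, 56, 325], [1203.2, 1197.9]) skirt-h (array([-148.6]), array([0.0151])) top-h (array([116.7]), array([0.0134]))
 mark ([1173, 1247, 8, 25, 123], [1175.5, 1259.8]) skirt-h (array([116.3]), array([0.0295])) top-h (array([97.8]), array([0.0455]))
```

play_rows(rows=[[[0,0,0.0015,0.0002,0],[0,0,0,0,0]]])

```text
time_s: 13.2
tcp_pos: [0.5212, -0.049, 0.0876]
tcp_rot: [-0.123, 1.561, 0.115]
contact_force: [0.5, -1.4, 0.2]
opening: 0.0002
```

```bash
python3 rel.py; python3 look.py 12; python3 fine.py 12 2>/dev/null | grep mark
```

```text
13.2 [ 0.5212 -0.049   0.0876] yaw 98.7 0.00024396943834316452 [ 0.5 -1.4  0.2] [ 0.007 -0.005 -1.   ]
 mark ([1199, 1170, 11, 59, 334], [1204.0, 1198.9]) skirt-h (array([-150.3]), array([0.0154])) top-h (array([118.1]), array([0.0138]))
 mark ([1174, 1250, 8, 22, 123], [1178.0, 1259.7]) skirt-h (array([118.6]), array([0.0293])) top-h (array([99.1]), array([0.0449]))
```

play_rows(rows=[[[0,-0.002,-0.01,-0.001,0],[0,-0.01,-0.01,0,0],[0,-0.04,0,0,0],[0,-0.04,0.02,0.03,0],[0,-0.02,0.02,0.04,0],[0,0,0.02,0.03,0],[0,0,0,0,0],[0,0,0,0,0]]])

```text
time_s: 14.3
tcp_pos: [0.614, 0.0023, 0.207]
tcp_rot: [-0.117, 1.562, 0.112]
contact_force: [-0.5, -0.1, -0.1]
opening: 0.0001
```

```bash
python3 look.py 13; python3 fine.py 13 2>/dev/null | grep -E "mark|tab"; cat > btn.py <<'E'
from h import *
s,t=load("side",9),load("top",9)
out=[]
for f in (s,t):
    hsv=cv2.cvtColor(f["pixels"],cv2.COLOR_RGB2HSV); m=cv2.inRange(hsv,(50,80,30),(85,255,255)); k,l,q,c=cv2.connectedComponentsWithStats(m)
    for i in range(1,k):
        if 140<q[i,4]<300 and 300<c[i,0]<340: print(q[i],c[i]); out.append(c[i])
print(tri(s,t,*out))
# from dots frame
for f,uv,cc in((s,(289.9,301),(-.0013,-.003)),(t,(349.6,306.5),(-.0025,-.0005))):
    c=onplane(f,uv,C,ez)+ex*cc[0]+ey*cc[1]; print("axis at ring-top plane",c, "expected btn top",c-.14*ey+.017*ez)
E
python3 btn.py; python3 rel.py
```

```text
tab (array([118.5]), array([0.0466])) [1168 1283   21   37  639]
 mark ([1096, 1135, 10, 8, 48], [1100.6, 1138.0]) skirt-h (array([-8.6]), array([0.0397])) top-h (array([17.3]), array([0.0464]))
 mark ([1195, 1167, 19, 66, 852], [1203.6, 1198.4]) skirt-h (array([-149.5]), array([0.0153])) top-h (array([117.4]), array([0.0136]))
 mark ([1170, 1248, 16, 28, 332], [1177.6, 1261.5]) skirt-h (array([118.1]), array([0.0302])) top-h (array([99.1]), array([0.0458]))
[312 232  17  17 221] [320.13574661 240.19004525]
[318 234  15  15 178] [325.42134831 241.25280899]
(array([0.61718643, 0.01731294, 0.08738625]), np.float64(0.8274815939089312), np.float64(0.9238362134459515))
axis at ring-top plane [ 0.48665971 -0.03124311  0.07670314] expected btn top [0.61968383 0.0132185  0.09142557]
axis at ring-top plane [ 0.48408913 -0.02960054  0.0781376 ] expected btn top [0.61711324 0.01486107 0.09286003]
14.4 [0.6137 0.0024 0.2068] yaw 98.3 0.00026760004562970775 [-0.2 -1.3  0.1] [ 0.006 -0.003 -1.   ]
```

The side view gives the dial at 118.1° and the tab at 118.5°, so they are aligned. I'll press the start button now, with the tip's uphill edge on the button's middle.

```bash
python3 rel.py .6225,.003,.12 .6225,.003,.105 .6205,.0075,.0965
```

```text
14.4 [0.6137 0.0024 0.2068] yaw 98.3 0.00026760004562970775 [-0.2 -1.3  0.1] [ 0.006 -0.003 -1.   ]
.6225,.003,.12 [ 0.0869 -0.0003  0.0083]
.6225,.003,.105 [ 0.015   0.0001 -0.0001]
.6205,.0075,.0965 [ 0.0085  0.0048 -0.0014]
```

play_rows(rows=[[[0,0.03,0,0.004,0],[0,0.03,0,0.003,0],[0,0.018,0,0,0],[0,0.005,0,0,0],[0,0,0,0,0]]])

```text
time_s: 15.02
tcp_pos: [0.6194, -0.0017, 0.1229]
tcp_rot: [-0.114, 1.563, 0.106]
contact_force: [0.3, -0.5, -0.0]
opening: -0.0002
```

```bash
python3 rel.py .6225,.003,.105; python3 look.py 14
```

```text
15.025 [ 0.6194 -0.0017  0.1229] yaw 98.0 -0.0001954557599329244 [ 0.3 -0.5 -0. ] [ 0.006 -0.005 -1.   ]
.6225,.003,.105 [0.0179 0.0043 0.0037]
```

View pics/side14c.png

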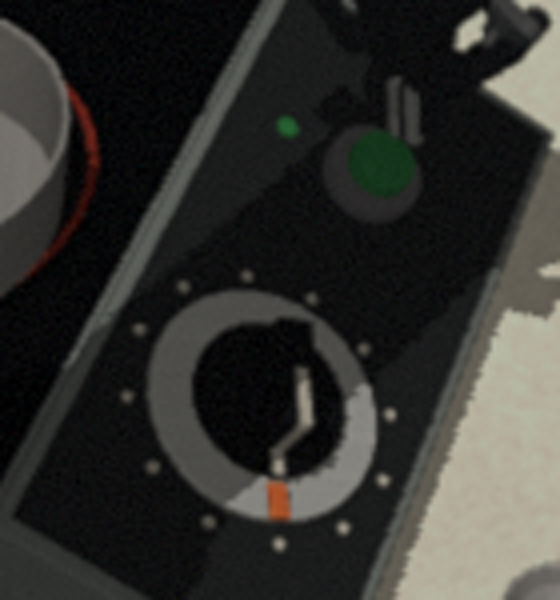

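The tips hang just above the green button, whose top is at crop (382,162). The pointer at (278,465) lines up with the tab at (278,500).

play_rows(rows=[[[0,0.009,0.003,0.002,0],[0,0.008,0.002,0.001,0],[0,0.003,0.001,0,0],[0,0,0,0,0]]])

```text
time_s: 15.62
tcp_pos: [0.6236, 0.0058, 0.1038]
tcp_rot: [-0.115, 1.558, 0.107]
contact_force: [0.4, 0.0, -1.0]
opening: 0.0001
```

```bash
python3 rel.py .6225,.003,.1
```

```text
15.625 [0.6236 0.0058 0.1038] yaw 98.1 0.00011648703563353319 [ 0.4  0.  -1. ] [ 0.01  -0.004 -1.   ]
.6225,.003,.1 [ 0.0038 -0.0026 -0.0015]
```

Now short steps down along the panel normal, watching the force.

play_rows(rows=[[[0,0.003,0,0,0],[0,0.003,0,0,0],[0,0.002,0.001,0,0],[0,0.002,0.001,0,0]]])

```text
time_s: 16.12
tcp_pos: [0.6237, 0.0075, 0.0936]
tcp_rot: [-0.114, 1.558, 0.106]
contact_force: [0.3, -0.7, 1.1]
opening: -0.0003
```

play_rows(rows=[[[0,0.0015,0.001,0,0],[0,0,0,0,0]]])

```text
time_s: 16.38
tcp_pos: [0.6235, 0.0082, 0.0923]
tcp_rot: [-0.115, 1.558, 0.105]
contact_force: [-0.8, -0.5, 2.0]
opening: 0.0
```

play_rows(rows=[[[0,0.002,0.001,0,0],[0,0.002,0.001,0,0]]])

```text
time_s: 16.62
tcp_pos: [0.6235, 0.0098, 0.0888]
tcp_rot: [-0.115, 1.557, 0.105]
contact_force: [-2.8, -1.2, 4.4]
opening: -0.0001
```

play_rows(rows=[[[0,0.002,0.001,0,0],[0,0.0015,0.0005,0,0]]])

```text
time_s: 16.88
tcp_pos: [0.6235, 0.0103, 0.0872]
tcp_rot: [-0.116, 1.557, 0.103]
contact_force: [-6.8, -2.0, 17.2]
opening: 0.0001
```

The force rose to 17 N, past the 5 N full-press level, so the button has bottomed out. Now I'll look, then release.

```bash
python3 look.py 15
```

play_rows(rows=[[[0,-0.004,-0.001,0,0],[0,-0.015,-0.002,0,0],[0,-0.04,0,0,0],[0,-0.05,0,0,0],[0,-0.04,-0.03,0,0],[0,0,-0.045,-0.01,0],[0,0,-0.045,-0.01,0],[0,0,-0.045,-0.01,0],[0,0,-0.045,-0.01,0],[0,0,-0.045,-0.01,0],[0,0,-0.045,-0.01,0],[0,0,-0.045,-0.01,0],[0,0,-0.045,-0.01,0],[0,0,-0.045,-0.01,0],[0,0,0,0,0],[0,0,0,0,0]]])

```text
time_s: 18.98
tcp_pos: [0.6004, -0.4387, 0.2474]
tcp_rot: [-0.119, 1.545, 0.12]
contact_force: [0.4, 1.4, -0.6]
opening: -0.0001
```

```bash
python3 rel.py; python3 look.py 16;python3 fine.py 16 2>/dev/null | grep -E "mark|tab|top"; python3 -c "
from h import *
for n in ('side','top'):
    a=load(n,16); cv2.imwrite(f'pics/{n}16f.png',a['pixels'][...,::-1])"
```

```text
18.975 [ 0.6004 -0.4387  0.2474] yaw 98.8 -9.702141579390937e-05 [ 0.4  1.4 -0.6] [ 0.022  0.002 -1.   ]
 tab (array([118.5]), array([0.0466])) [1168 1283   21   36  645]
 mark ([1195, 1167, 18, 64, 826], [1203.7, 1198.1]) skirt-h (array([-148.9]), array([0.0153])) top-h (array([117.6]), array([0.0134]))
 mark ([1170, 1248, 15, 28, 322], [1177.6, 1261.4]) skirt-h (array([118.1]), array([0.0301])) top-h (array([99.1]), array([0.0457]))
top
 tab (array([118.6]), array([0.0462])) [1457 1270   29   28  456]
```

View pics/side15c.png

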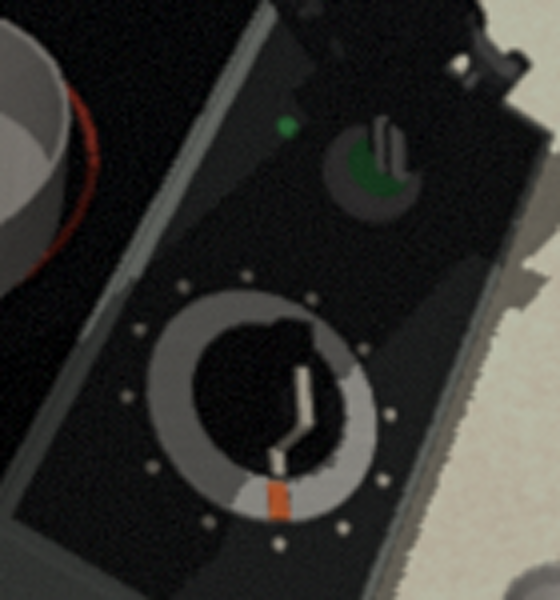

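View pics/side16c.png

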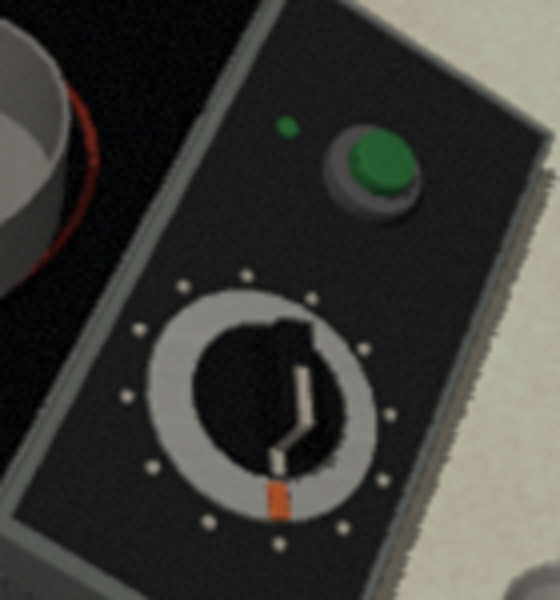

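View pics/top16f.png

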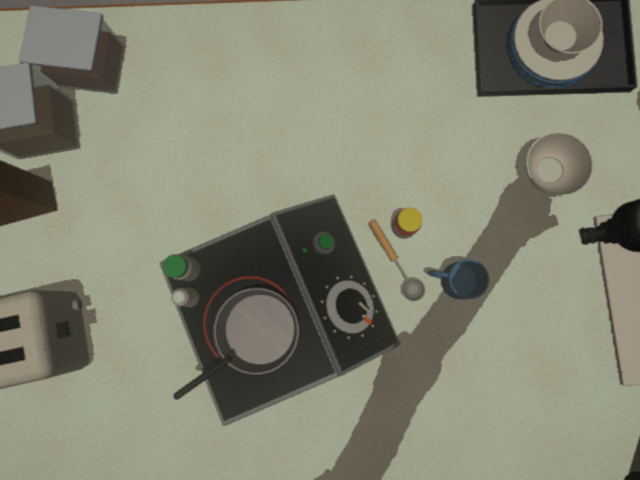

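In picture 15 the button is down in its collar. In picture 16 it is up again, the pointer (278,465) lines up with the tab (278,500), and the bystanders are where they were at the start. Handing in.

```bash
python3 -c "
from plant import bot
print(bot.sign_off())"
```

```text
the job is handed in; nothing more can be done
None
```

The dial is set to the orange tab and the start button has been pressed and let go. I handed the job in at about 19 s.

- **Dial:** I turned it the shorter way, about 85° anticlockwise, by pushing the tail of its bar with closed fingertips at about 2 N. The final side view put the pointer at about 118.1° and the tab at 118.5°. The tab read 118.5–118.6° in both views before and after the last push, so it did not move.
- **Start button:** I pressed it until it bottomed out at about 17 N. A picture shows it down in its collar while pressed, and a later one shows it back up.
- **Bystanders:** the pan, mug, jars, salt and spoon look unchanged in the last top view. I did not measure their positions. The arm was well clear of everything.

**Disagreements and limits:**
- Heights from the two cameras came out about 5 mm below those in the text, with about 1 px of mismatch between views. I took angles from the panel's dot ring so this did not affect them.
- The last pointer angle comes from the side view only, because my mask did not pick up the white mark in the top view. By eye, the top view agrees.

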